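# Clamp the glued lamp stand

## Robot

A 7-joint arm with a two-finger parallel gripper is mounted at the origin on the work surface. World frame = base frame: x ahead of the robot, y to its left, z up, the work surface at z = 0. Lengths are in mm, angles in rad, forces in N, time in s.
With the tool pointing down it reaches from about 425 to 925 mm from the base axis. Payload 6.8 kg.
Tool frame: the origin (TCP) lies between the finger pads; the fingertips stand 19 mm ahead of it and the grasp point (between the pads) is the TCP; z points along the fingers, y is the line along which they close (so a half turn about z gives the same grasp; the last joint's range is limited). The gripper opens to 85 mm and grips with 20 to 120 N. Pads are 22 mm wide; open, the fingers measure 114 mm over their backs; the gripper's body (76 mm by 85 mm) begins 54 mm behind the grasp point. The pads swing forward as they close: fully open they stand 13 mm farther back than shut.
Start: joints at [-1.29, 0.477, 0.022, 1.555, -0.011, 1.109, -0.083], TCP at [255.876, 624.639, 250.308] pointing down, gripper open.
Joint ranges: [-2.96, 2.96], [-0.34, 2.1], [-1.41, 1.46], [0.24, 2.44], [-1.37, 4.51], [0.17, 1.92], [-2.96, 2.96]. Speed limits (rad/s): [2.39, 2.39, 3.14, 3.14, 3.14, 3.14, 3.14].

## Interface

Orientations are given as a unit quaternion [x, y, z, w].
In Python, from plant import state, grab_frame, job_done, look_for gives the robot as it stands.
- The arm moves only by the tool send_rows, never from a script. Its argument "targets" is a list of rows, each a list of 5 numbers: the shift along the world's x, y, z in cm, then the turn about the world's z in degrees, then the finger opening in cm, from 0 to 8.54. In form: [[x, y, z, spin, hand], ...]. A call has 1 to 12 rows; each row shifts and turns the commanded pose from where the row before left it; what a row does not reach is not made up. A row lasts 1/10 s, in which the tool goes at most 50 mm and 8.59 degrees, less where a joint would pass 70% of its speed; a pose out of reach is approached as far as the arm can. A call is refused whole if a number of a shift passes 5 or a number of a turn 8.59, either way. A call with a gripper value outside its range is refused whole. The fingers move at their own pace and stop on an object; "grip_force" is the grip in N (left out, the last holds). Time passes only in rows, so rows that do not move let the fingers close. It gives the time, the measured TCP pose, the force, the opening and the grip force at its end, in the units of the state.
- state(): the state, without advancing time (a new reading comes with each control period).
- grab_frame(name): name is "side" or "top"; returns a dict with "img" (384x512x3 uint8, red, green, blue), "z_map" (384x512 float32, mm along the optical axis (not along the pixel's ray), 0 where there is no reading), "fx", "fy", "cx", "cy" (pixels), "k1" (the pictures are not rectified: a ray, as slopes to the right and down, at radius r is drawn at 1 + k1 r^2 times it, then the intrinsics apply), "xyz" and "orientation" of the camera in the world. Camera axes: x right, y up, looking along -z (the intrinsics and any distortion apply to the point x, -y, -z); pixel columns grow to the right and rows downward; lengths in mm; the calibration is good to about 2 mm. A picture is of the moment at which its call begins.
- job_done(): hands the job in; it is judged then, once.
Trained networks look in the newest picture that a camera, given by its name, has taken for a name from the list of things; names that differ only in an ending like _2 or _b are one class to them, and where a whole thing is asked for, a point or a joint stands for the part that bears it (a point fixed in the world has none). Each returns a list of dicts, best first, with "p" (0 to 1); they miss things now and then, are a little off and sometimes report something else, mostly with a low value. They report only what shows in the picture. A call takes as long as a camera call. They do not tell look-alikes from the thing itself.
- look_for(camera, label): "uv" ([column, row] in pixels, amid what is visible of it).
The state is a dict: "time": time; "joint_pos": joint angles; "joint_vel": joint speeds; "tau": joint torques, N m; "tool_pos": TCP position; "tool_rot": TCP orientation; "ft_force": force on the tool from outside, world axes, zero at the start; "wrist_torque": the same for the moment, N m; "opening": finger opening in mm; "finger_force": force on a finger pad.
Only numpy, scipy, OpenCV 4.12 (cv2) and the standard library are available. Lean on these libraries where they do the work, as an engineer would, in place of code of your own. Each camera call takes 0.05 s, during which the arm holds its last target. There are 200 camera calls.

## Task

The lamp's split walnut stand has just been glued and lies in the ratchet clamp, with the lamp still standing on it: lift the lamp, which has a carrying handle, off the stand and set it down upright on the copper coaster, without dropping it. Then pump the clamp's orange trigger towards its black handle, working the clamp by the trigger alone, until the sprung pad has pushed the two halves of the stand shut against the far jaw and the pad's spring is squeezed about half way, never right home, or the fresh joint will be crushed. Finish still holding the trigger squeezed like that, with the pad gripping the stand, and leave the other things on the table where they are.

Things in the scene. Friction and masses are not known exactly. Their poses are not given: they have to be found in the camera images.
- clamp: One-hand ratchet clamp of the caulking-gun kind, lying flat, screwed to a plywood board (140 x 400 x 12 mm) that does not shift. Origin on the table under the rod's axis; z up, +y along the rod from trigger end to far jaw, -x the way handle and trigger point. In this frame, mm: board x -66..74, y -210..190; housing x -32..32, y -104..-38, top z 54; yoke and rails below z 46, rails at x -60 and 60
- handle (a point): centre of the clamp's fixed black handle, 30 mm above the table, a bar 112 (clamp x) by 22 (y) by 24 (z) mm that overhangs the board, with bare table below it; its near end is at the housing
- far_jaw (a point): centre of the inner face of the clamp's fixed far jaw (facing the clamp's -y), 30 mm above the table
- trigger (a joint): angle of the orange trigger, rad: 0 = let go (sprung back), 0.42 = squeezed to its stop near the handle; it swings flat about trigger_pivot. A full stroke drives the pawl 18 mm and moves the rod about 12 mm; the teeth are 6 mm apart, so a new stroke first runs up to 6 mm empty. At trigger_face it takes about 3 to 4 N to move the rod freely, about 0.7 N more per mm that the pad's spring is squeezed
- trigger_pivot (a point): the trigger's pivot axis, 30 mm above the table, at (-26, -75) mm in the clamp's frame
- trigger_face (a point): point on the trigger's front face (away from the handle), 77 mm from the pivot, 30 mm above the table; the trigger is a bar 11 mm thick, 20 mm high (z 20 to 40 mm), 112 mm long from the pivot. Pushing this face in the clamp's -y direction squeezes the trigger; the point travels about 32 mm in a full stroke. Free space in front of it, bare table under it
- rod (a joint): how far the toothed steel rod has been pumped towards the far jaw, m, 0 to 0.066; starts between 0 and 0.018. With the trigger let go it stays where it is, held by a brake good for 4 N; a harder squeezed pad then pushes it back until only 1 to 3 mm of the pad's squeeze is left
- pad (a joint): how far the pad's spring is squeezed, m: 0 = free, 0.006 = half, 0.012 = right home (crushing). Spring 1.5 N per mm
- pad_face (a point): centre of the front face of the black rubber pad (40 wide, 24 high, mm) at the rod's end, 30 mm above the table; at the start 20 to 45 mm short of the near half of the stand
- stand_near: near half of the split walnut lamp stand, a loose block 100 (x) by 50 (y) by 30 (z) mm, 0.12 kg; origin at the centre of its underside, y along the clamp's rod. It lies next to the pad
- stand_far: far half of the stand, same size, next to the far jaw; at the start a joint 1.5 to 5.5 mm wide is open between the halves, and up to 1.5 mm at the far jaw
- lamp: portable bedside lamp: aluminium base 86 mm across with a rocker switch, white cylindrical shade, metal cap (top at 125 mm), arched carrying handle on top; 176 mm high, 0.35 to 0.7 kg. Origin at the centre of its underside, z up. At the start it stands on the two halves of the stand, 42 mm above the table
- lamp_handle (a point): centre of the lamp's wooden handle bar, 170 mm above the lamp's underside; the bar is 14 mm wide (lamp x), 80 mm long (lamp y; posts at y -34 and +34 mm), 12 mm high, with 39 mm of free room under it
- coaster: round copper coaster, 108 mm across, 6 mm thick, does not shift; origin at the centre of its underside. It lies to the left or the right of the clamp
- pill_organizer: white weekly pill organizer 168 x 38 x 26 mm, loose, to be left alone; origin at the centre of its underside; lies on the other side of the clamp from the coaster, long side along its own x
- domino_tin: green open tin of walnut dominoes, 60 (x) by 150 (y) mm, 52 mm high with the dominoes, behind the clamp, to be left alone; origin at the centre of its underside
- egg_cup: white porcelain egg cup, 48 mm across, 62 mm high, behind the clamp, to be left alone; origin at the centre of its underside
- glue_bottle: yellow glue bottle, 42 mm across, 125 mm high, behind the clamp, to be left alone; origin at the centre of its underside
- mug: blue mug, 80 mm across, 92 mm high, behind the clamp, to be left alone; origin at the centre of its underside
Mind the look-alikes: they are no part of the job. What is shaped like the lamp but red is not meant.

How it is judged:
By the outcome, as a careful person would: the job done as asked, in the order asked, and still so for the second after the job is handed in, while the arm keeps its last pose, push and grip.
It also fails if it takes over 61 s, if anything falls off the work surface, if the arm or the gripper's body presses on something with over 40 N, if the wrist force passes 120 N, or if a joint passes its speed limit or range.

## Working session

There is one attempt and no reset: what is moved stays moved. The work goes in short steps, Python scripts to look and compute and a tool call to move; the robot and the scene stay as the last step left them, time stands still between calls to the robot, and variables do not carry over. Pictures are saved under pics/ and viewed, at most 10 in all, crops included, and the job is handed in when it is done.

Besides the shell and the picture viewer there is one more tool, called after "Request:" as name(argument=value, ...), one argument or row to a line, values as JSON. send_rows: Moves the arm, as the interface text tells. Its arguments: {"type":"object","properties":{"targets":{"type":"array","items":{"type":"array","items":{"type":"number"}}},"grip_force":{"type":"number"}},"required":["targets"]}

```bash
mkdir -p pics; cat > h.py <<'E'
import numpy as np, cv2
from scipy.spatial.transform import Rotation as R
from plant import state, grab_frame, job_done, look_for
def K(f): return np.array([[f['fx'],0,f['cx']],[0,f['fy'],f['cy']],[0,0,1.]])
def ray(f,uv):
    s=cv2.undistortPoints(np.array([[uv]],float),K(f),np.array([f['k1'],0,0,0.]))[0,0]
    return R.from_quat(f['orientation']).apply([s[0],-s[1],-1.])
def at_z(f,uv,z):
    d=ray(f,uv);o=np.array(f['xyz']);return o+d*(z-o[2])/d[2]
def at_d(f,uv):
    u,v=int(round(uv[0])),int(round(uv[1]));w=f['z_map'][max(v-1,0):v+2,max(u-1,0):u+2];w=w[w>0]
    return np.array(f['xyz'])+ray(f,uv)*(np.median(w) if len(w) else np.nan)
def proj(f,p):
    c=R.from_quat(f['orientation']).inv().apply(np.array(p,float)-f['xyz']);s=np.array([c[0],-c[1]])/-c[2]
    s=s*(1+f['k1']*(s@s));return np.array([f['fx']*s[0]+f['cx'],f['fy']*s[1]+f['cy']])
def cloud(f):
    h,w=f['z_map'].shape;uv=np.stack(np.meshgrid(np.arange(w),np.arange(h)),-1).reshape(-1,1,2).astype(float)
    s=cv2.undistortPoints(uv,K(f),np.array([f['k1'],0,0,0.]))[:,0]
    d=np.c_[s[:,0],-s[:,1],-np.ones(len(s))]*f['z_map'].reshape(-1,1)
    P=R.from_quat(f['orientation']).apply(d)+f['xyz'];P[f['z_map'].ravel()==0]=np.nan
    return P.reshape(h,w,3)
def save(f,n): cv2.imwrite('pics/'+n,f['img'][:,:,::-1])
E
python3 - <<'E'
from h import *
np.set_printoptions(precision=1,suppress=True)
for c in('top','side'):
    f=grab_frame(c);save(f,c+'0.png');print(c,f['xyz'],f['orientation'])
    for l in['clamp','handle','far_jaw','trigger','trigger_face','pad_face','stand_near','stand_far','lamp','lamp_handle','coaster','pill_organizer']:
        for r in look_for(c,l)[:3]: print(l,np.array(r['uv']),round(r['p'],2),at_d(f,r['uv']))
print(state())
E
```

```text
top [ 433.2    0.9 1146.3] [ 0.  -0.  -0.7  0.7]
clamp [271.  203.3] 0.94 [534.1 -80.9  54. ]
clamp [125.4 227.3] 0.34 [448.1 386.8   5.5]
handle [273.6 203.5] 0.71 [533.7 -89.2  54.2]
far_jaw [271.5 206.8] 0.89 [523.2 -82.8  52.4]
trigger [268.4 227.5] 0.59 [458.  -75.2  38.7]
trigger [283.3 137.2] 0.56 [ 753.6 -118.1   42.7]
pad_face [250.  199.7] 0.5 [545.6 -14.3  36.5]
pad_face [271.8 208.4] 0.23 [518.1 -83.9  52.4]
stand_near [234.2 199.8] 0.46 [543.5  36.3  40.5]
lamp [226.6 256. ] 0.62 [373.8  48.2 173.2]
lamp [213.2 199.7] 0.6 [529.5  91.6 167.6]
lamp_handle [227.  252.3] 0.8 [383.9  47.4 174. ]
lamp_handle [218.5 202.1] 0.79 [523.2  76.5 166.6]
lamp_handle [365.4 224.2] 0.17 [ 477.1 -390.7   24.1]
coaster [125.5 224.2] 0.79 [458.1 387.7   3.8]
pill_organizer [365.3 225.4] 0.71 [ 473.2 -390.5   23.6]
pill_organizer [264.1 234.6] 0.65 [435.2 -61.9  39. ]
pill_organizer [237.1 203.6] 0.57 [534.2  27.4   9.8]
side [ 762.8  590.8 1058.6] [0.  0.3 0.9 0.2]
handle [260.8 196.5] 0.86 [534.8 -62.4  37.8]
handle [275.8 224.8] 0.68 [557.7 113.1 168. ]
handle [206.1 260.5] 0.51 [744.3  
[... 465 characters left out ...]
] 0.96 [388.8  82.6 125.3]
lamp_handle [278.4 223.1] 0.73 [549.8 110.6 167.8]
lamp_handle [206.9 262.1] 0.43 [743.6  95.3  51.1]
coaster [350. 333.] 0.64 [457.3 386.5   7. ]
pill_organizer [248.2 119.7] 0.9 [ 464.8 -385.6   26.7]
pill_organizer [256.5 196.9] 0.52 [548.  -63.1  41.4]
{'time': 1.3, 'joint_pos': array([-1.3,  0.5,  0. ,  1.6, -0. ,  1.1, -0.1]), 'joint_vel': array([-0.,  0., -0.,  0.,  0.,  0.,  0.]), 'tau': array([  0. , -59.6,   1.6, -28.2,   0. ,   0. ,  -0. ]), 'tool_pos': array([255.9, 624.6, 250.3]), 'tool_rot': array([ 0.2,  1. ,  0. , -0. ]), 'ft_force': array([-0.3, -0.2, -0.6]), 'wrist_torque': array([-0., -0., -0.]), 'finger_force': 0.0, 'opening': 85.34167426113304}
```

```bash
python3 - <<'E'
import cv2
a=cv2.imread('pics/top0.png');b=cv2.imread('pics/side0.png')
cv2.imwrite('pics/t1.png',cv2.resize(a[110:290,170:410],None,fx=3.3,fy=3.3,interpolation=2))
cv2.imwrite('pics/s1.png',cv2.resize(b[100:300,180:420],None,fx=3,fy=3,interpolation=2))
E
```

```text
(no output)
```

View pics/t1.png

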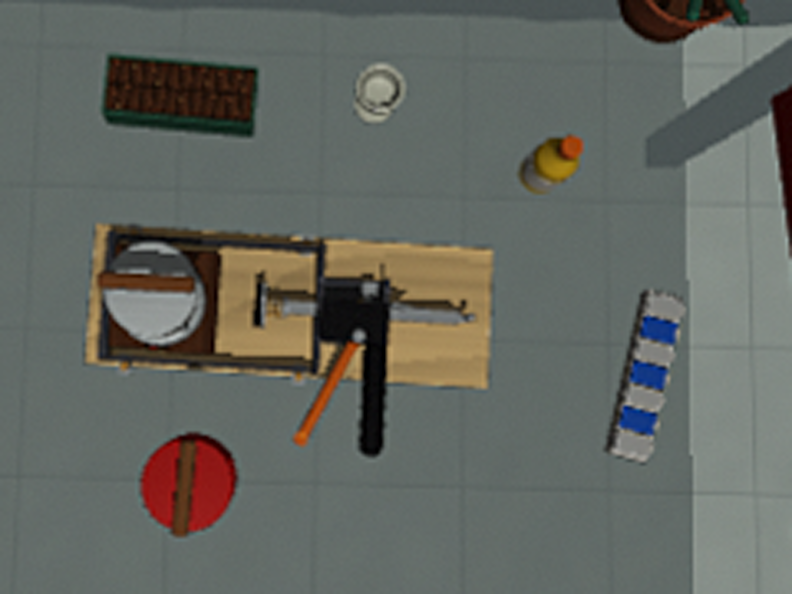

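View pics/s1.png

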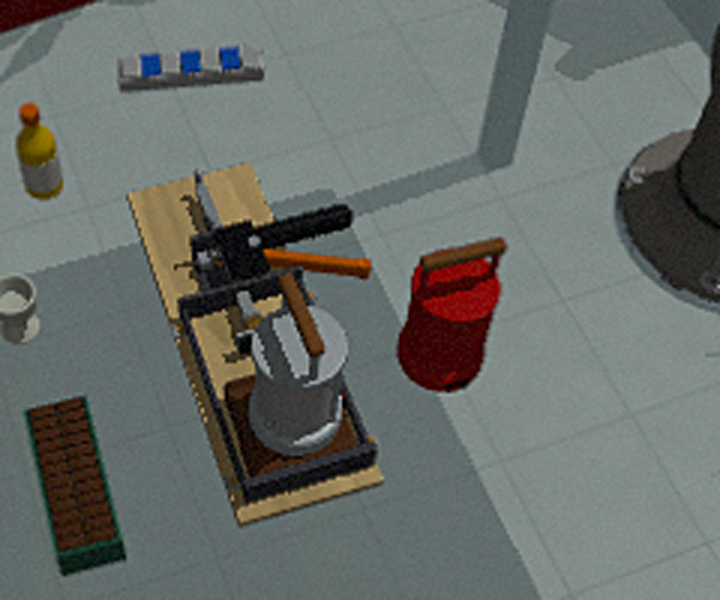

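View pics/top0.png

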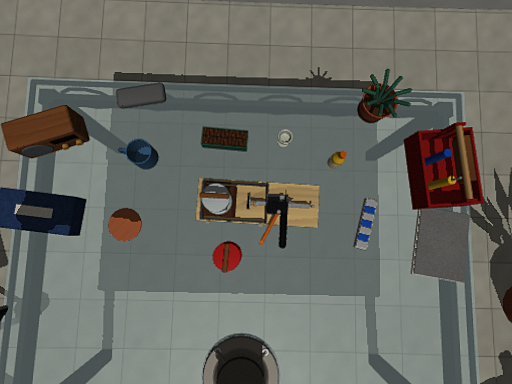

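```bash
cat > m.py <<'E'
from h import *
np.set_printoptions(precision=1,suppress=True)
def fit(P,lo,hi,box):
    m=(P[...,2]>lo)&(P[...,2]<hi)&(P[...,0]>box[0])&(P[...,0]<box[1])&(P[...,1]>box[2])&(P[...,1]<box[3])
    return P[m]
if __name__=='__main__':
    for c in('top','side'):
        f=grab_frame(c);P=cloud(f)
        q=fit(P,8,17,(450,660,-200,250));print(c,'board',len(q),cv2.minAreaRect(q[:,:2].astype(np.float32)))
        q=fit(P,202,225,(450,650,0,200));print('bar',len(q),q.mean(0),cv2.minAreaRect(q[:,:2].astype(np.float32)))
        q=fit(P,160,172,(450,650,0,200));print('cap',len(q),cv2.minEnclosingCircle(q[:,:2].astype(np.float32)))
        q=fit(P,3,10,(380,540,310,460));print('coaster',len(q),q.mean(0),cv2.minEnclosingCircle(q[:,:2].astype(np.float32)))
        q=fit(P,50,200,(300,450,0,130));print('red',len(q),q.min(0),q.max(0))
        q=fit(P,35,44,(400,500,-120,0));print('trig',len(q),q.mean(0),cv2.minAreaRect(q[:,:2].astype(np.float32)))
        q=fit(P,32,60,(400,480,-150,-60));print('handle',len(q),q.mean(0),cv2.minAreaRect(q[:,:2].astype(np.float32)))
        # board corners by hand for top
        if c=='top':
            for uv in[(199.4,178.2),(319.1,185.8),(317.9,227.6),(196,220)]: print(at_z(f,uv,12))
    print(R.from_quat(state()['tool_rot']).as_matrix())
E
python3 m.py
```

```text
top board 2270 ((537.663330078125, -20.353973388671875), (363.32440185546875, 148.73362731933594), 88.13468933105469)
bar 152 [536.5  86.8 216.3] ((537.1027221679688, 86.92194366455078), (78.6584701538086, 13.970524787902832), 88.26034545898438)
cap 497 ((537.2305297851562, 87.0781021118164), 40.762908935546875)
coaster 770 [458.  389.7   5.6] ((468.5993347167969, 384.3040771484375), 95.57772827148438)
red 635 [330.2  14.2  64.7] [408.2  92.9 179.8]
trig 220 [449.6 -91.8  39.1] ((449.1599426269531, -82.16624450683594), (98.17928314208984, 73.19403839111328), 0.8348982930183411)
handle 249 [ 444.5 -106.5   39.5] ((439.7643737792969, -96.98895263671875), (79.1700210571289, 71.46721649169922), 1.3257060050964355)
[614.9 154.2  12. ]
[ 600.5 -242.7   12. ]
[ 462.4 -238.9   12. ]
[477.  159.3  12. ]
side board 1768 ((539.18359375, -19.3306884765625), (364.270263671875, 150.0493927001953), 88.46710968017578)
bar 176 [539.3  90.3 216.6] ((538.1093139648438, 87.68583679199219), (79.63309478759766, 14.78282642364502), 88.2312240600586)
cap 591 ((538.40185546875, 88.1357421875), 41.59527587890625)
coaster 1412 [461.1 391.6   5.8] ((460.81048583984375, 385.486083984375), 106.77383422851562)
red 996 [329.5  12.6  50.3] [410.9  94.  180.7]
trig 240 [451.6 -88.2  39.4] ((449.9501953125, -72.13446807861328), (98.15536499023438, 94.82147979736328), 0.6716295480728149)
handle 256 [ 446.4 -103.1   39.8] ((440.0583801269531, -97.50128173828125), (75.1207275390625, 79.328857421875), 89.72929382324219)
[[-0.9  0.4 -0. ]
 [ 0.4  0.9 -0. ]
 [ 0.  -0.  -1. ]]
```

Request:
send_rows(
  targets=[
    [1.5, -3, 0.2, -5.7, 7],
    [2.3, -4.3, 0.3, -5.7, 7],
    [2.3, -4.3, 0.3, -5.7, 7],
    [2.3, -4.3, 0.3, -5.7, 7],
    [2.3, -4.3, 0.3, -5.7, 7],
    [2.3, -4.3, 0.3, -5.7, 7],
    [2.3, -4.3, 0.3, -5.7, 7],
    [2.3, -4.3, 0.2, -5.7, 7],
    [2.3, -4.3, 0, -5.7, 6],
    [2.3, -4.3, 0, -5.7, 5],
    [2.3, -4.3, 0, -5.7, 5],
    [2, -4, 0, -5.7, 5],
  ],
)

```text
time: 2.6
tool_pos: [521.8, 122.4, 272.8]
tool_rot: [0.713, 0.701, 0.001, 0.0]
ft_force: [0.6, -0.2, -0.0]
opening: 49.5
finger_force: 0.0
```

Request:
send_rows(
  targets=[
    [1.0, -2.5, -0.5, -0.8, 5],
    [0.55, -1.0, -1.6, 0, 5],
    [0, 0, -2, 0, 5],
    [0, 0, -1.3, 0, 5],
    [0, 0, -0.7, 0, 5],
    [0, 0, 0, 0, 3],
    [0, 0, 0, 0, 1],
    [0, 0, 0, 0, 0],
    [0, 0, 0, 0, 0],
    [0, 0, 0, 0, 0],
  ],
  grip_force=60,
)

```text
time: 3.6
tool_pos: [537.2, 90.0, 212.2]
tool_rot: [0.716, 0.698, 0.001, 0.0]
ft_force: [2.2, 1.0, 3.1]
opening: 13.0
finger_force: 59.3
```

Request:
send_rows(
  targets=[
    [0, 0, 0.5, 0, 0],
    [0, 0, 1, 0, 0],
    [0, 0, 1.5, 0, 0],
    [0, 0, 1.5, 0, 0],
    [0, 0, 1, 0, 0],
    [0, 0, 0.5, 0, 0],
    [0, 0, 0, 0, 0],
  ],
)

```text
time: 4.3
tool_pos: [536.5, 89.7, 271.8]
tool_rot: [0.716, 0.698, 0.0, 0.0]
ft_force: [0.0, 0.3, -4.9]
opening: 12.7
finger_force: 58.6
```

```bash
python3 - <<'E'
from h import *
np.set_printoptions(precision=1,suppress=True)
s=state();print(s['ft_force'],s['tool_pos'],s['opening'],s['wrist_torque'])
for c in('top','side'):
    f=grab_frame(c);save(f,c+'2.png');P=cloud(f)
    hsv=cv2.cvtColor(f['img'],cv2.COLOR_RGB2HSV);m=(hsv[...,0]<15)&(hsv[...,1]>90)
    q=P[m&(P[...,0]>390)&(P[...,0]<530)&(P[...,1]>320)&(P[...,1]<455)&(P[...,2]<12)]
    print(c,len(q),q.mean(0),(q.min(0)+q.max(0))/2,np.ptp(q,0))
    q=P[(P[...,2]>85)&(P[...,2]<300)&(P[...,0]>460)&(P[...,0]<620)&(P[...,1]>20)&(P[...,1]<170)]
    for lo,hi in((100,120),(120,140),(140,160)):
        k=q[(q[:,2]>lo)&(q[:,2]<hi)]; print(lo,len(k),k.mean(0) if len(k) else 0, k.min(0),k.max(0)) if len(k) else 0
a=cv2.imread('pics/side2.png');cv2.imwrite('pics/s2.png',cv2.resize(a[100:360,180:440],None,fx=2.2,fy=2.2,interpolation=2))
E
```

```text
[ 0.   0.3 -4.9] [536.5  89.7 271.8] 12.747349605469848 [-0. -0. -0.]
top 853 [458.3 390.6   5.1] [459.  391.8   4. ] [104.  107.5  14.1]
100 12 [518.7  53.4 114.8] [499.   46.3 102.6] [549.8  66.3 119.8]
120 45 [524.6  53.2 124.5] [501.4  45.9 120.2] [555.1  65.7 138.7]
140 4 [516.9  56.7 149.3] [508.6  53.4 143.8] [525.7  59.  157.9]
side 1355 [460.1 393.2   5.9] [458.7 392.1   4.3] [107.6 104.6  14.8]
100 112 [548.4 113.2 113.2] [491.2  63.  102.5] [579.7 130.6 120. ]
120 219 [547.8 110.4 126.5] [494.7  55.7 120. ] [578.3 130.8 140. ]
140 112 [546.8 113.  150.2] [508.6  81.7 140.1] [572.4 122.7 159.9]
```

View pics/s2.png

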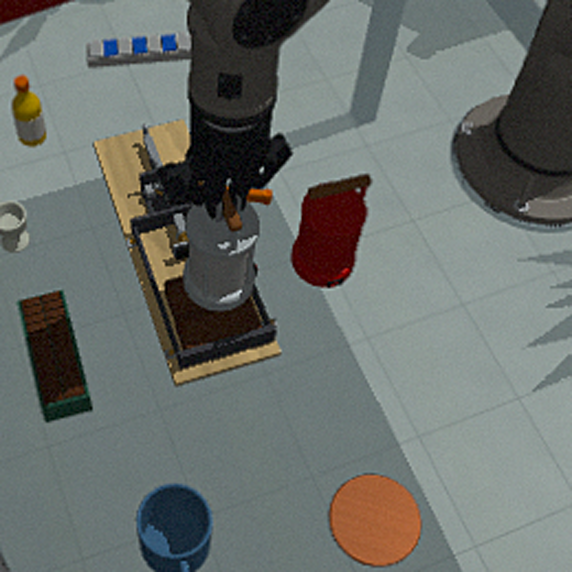

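Request:
send_rows(
  targets=[
    [-0.5, 1.4, 0, 0, 0],
    [-0.8, 3, 0, 0, 0],
    [-1, 4, 0, 0, 0],
    [-1, 4, 0, 0, 0],
    [-1, 4, 0, 0, 0],
    [-1, 4, 0, 0, 0],
    [-1, 4, 0, 0, 0],
    [-0.85, 3.5, 0, 0, 0],
    [-0.6, 2.5, -1, 0, 0],
    [0, 0, -2.5, 0, 0],
    [0, 0, -2.5, 0, 0],
    [0, 0, -2, 0, 0],
  ],
)

```text
time: 5.6
tool_pos: [457.8, 393.1, 188.7]
tool_rot: [0.716, 0.698, -0.002, 0.0]
ft_force: [0.7, -0.9, -5.8]
opening: 13.1
finger_force: 58.6
```

Request:
send_rows(
  targets=[
    [0, 0, -0.8, 0, 0],
    [0, 0, -0.4, 0, 0],
    [0, 0, -0.2, 0, 0],
    [0, 0, 0, 0, 0],
    [0, 0, 0, 0, 0],
  ],
)

```text
time: 6.1
tool_pos: [459.4, 394.0, 178.2]
tool_rot: [0.716, 0.698, 0.001, -0.0]
ft_force: [0.1, 0.6, -4.5]
opening: 12.7
finger_force: 58.8
```

Still hanging; lower in small steps.

Request:
send_rows(
  targets=[
    [0, 0, -0.15, 0, 0],
    [0, 0, -0.1, 0, 0],
    [0, 0, 0, 0, 0],
  ],
)

```text
time: 6.4
tool_pos: [459.8, 394.2, 176.1]
tool_rot: [0.716, 0.698, 0.001, -0.0]
ft_force: [1.1, -0.2, 4.1]
opening: 13.2
finger_force: 59.7
```

Request:
send_rows(
  targets=[
    [0, 0, 0, 0, 1.8],
    [0, 0, 0, 0, 3],
    [0, 0, 0, 0, 4.5],
    [0, 0, 0, 0, 4.5],
    [0, 0, 1, 0, 4.5],
    [0, 0, 2, 0, 4.5],
    [0, 0, 3, 0, 4.5],
    [0, 0, 3, 0, 4.5],
    [0, 0, 2, 0, 3],
    [-0.5, -2, 0, 0, 0],
  ],
  grip_force=30,
)

```text
time: 7.4
tool_pos: [455.0, 377.0, 288.9]
tool_rot: [0.715, 0.699, 0.004, -0.0]
ft_force: [-0.1, 1.2, -0.6]
opening: 16.7
finger_force: 0.0
```

```bash
cat > t.py <<'E'
from h import *
import sys
np.set_printoptions(precision=1,suppress=True)
O=np.array([534.3,-32.]);a=np.radians(-2.1);X=np.array([np.cos(a),np.sin(a)]);Y=np.array([-np.sin(a),np.cos(a)])
def toC(p): d=np.array(p)[...,:2]-O;return np.stack([d@X,d@Y],-1)
def toW(c): return O+np.outer(c[...,0],X)+np.outer(c[...,1],Y) if np.ndim(c)>1 else O+c[0]*X+c[1]*Y
def orange(f,z=40):
    hsv=cv2.cvtColor(f['img'],cv2.COLOR_RGB2HSV);m=(hsv[...,0]>6)&(hsv[...,0]<16)&(hsv[...,1]>150)&(hsv[...,2]>110)
    P=cloud(f);m&=(P[...,0]>390)&(P[...,0]<515)&(P[...,1]>-130)&(P[...,1]<0)&(P[...,2]>33)&(P[...,2]<50)
    return P[m]
if __name__=='__main__':
    for c in('top','side'):
        f=grab_frame(c);save(f,c+sys.argv[1]+'.png');P=cloud(f)
        q=orange(f);qc=toC(q);print(c,'orange',len(q),qc.mean(0),qc.min(0),qc.max(0))
        if len(q)>10:
            r=cv2.minAreaRect(qc.astype(np.float32));print(r)
            print(cv2.fitLine(qc.astype(np.float32),cv2.DIST_HUBER,0,.01,.01).ravel())
        for l in('lamp','trigger_face','pad_face'):
            for r in look_for(c,l)[:2]:print(l,np.array(r['uv']),r['p'],at_d(f,r['uv']),toC(at_d(f,r['uv'])))
    print(state()['tool_pos'])
E
python3 t.py 3; python3 - <<'E'
import cv2
a=cv2.imread('pics/top3.png');b=cv2.imread('pics/side3.png')
import numpy as np
A=cv2.resize(a[160:260,100:330],None,fx=3.4,fy=3.4,interpolation=2);B=cv2.resize(b[150:360,180:440],(320,258),interpolation=2)
o=np.zeros((600,790,3),np.uint8);o[:340,:782]=A;o[341:599,:320]=B
t=cv2.resize(a[170:250,230:300],None,fx=3.2,fy=3.2,interpolation=2);o[341:341+256,330:330+224]=t
cv2.imwrite('pics/c3.png',o)
E
```

```text
top orange 104 [-79.3 -45.4] [-128.2  -74.3] [-29.8 -18.6]
((-78.00468444824219, -46.19348907470703), (9.830467224121094, 111.2782211303711), 63.40502166748047)
[  0.9  -0.4 -78.7 -45.9]
lamp [227.8 256. ] 0.83 [370.9  47.1 124.9] [-166.2   73.1]
trigger_face [267.6 228.9] 0.49 [453.5 -72.7  38.3] [-79.3 -43.6]
trigger_face [114.6 222.8] 0.22 [457.4 357.3 181.5] [-91.2 386.2]
pad_face [249.7 204.3] 0.61 [530.5 -13.7  38.6] [-4.5 18.1]
pad_face [282.4 139.8] 0.5 [ 744.6 -115.3   43.2] [213.2 -75.5]
side orange 96 [-80.8 -44.1] [-128.9  -71.1] [-32.6 -19. ]
((-80.51223754882812, -44.0089225769043), (13.476532936096191, 106.48806762695312), 63.841880798339844)
[  0.9  -0.4 -80.1 -44.2]
lamp [353.6 329.7] 0.89 [482.7 406.9 131.9] [-67.6 436.7]
lamp [329.7 204.5] 0.88 [389.3  80.3 123.8] [-149.   106.9]
trigger_face [285.8 185.4] 0.67 [450.  -75.2  37. ] [-82.7 -46.2]
pad_face [262.4 213.3] 0.46 [550.5  -5.1  38.9] [15.2 27.5]
pad_face [262.9 202.3] 0.44 [535.3 -42.9  34.7] [  1.4 -10.8]
[453.7 374.3 284.4]
```

View pics/c3.png

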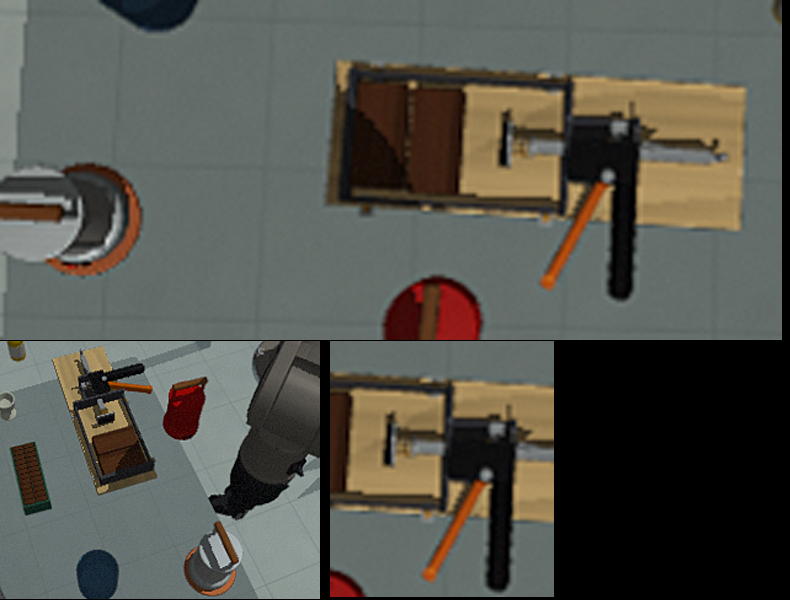

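Request:
send_rows(
  targets=[
    [0, -3, 0, 0, 0],
    [0, -4.5, 0, 0, 0],
    [0, -4.5, 0, 0, 0],
    [0, -4.5, 0, 0, 0],
    [0, -4.5, 0, 0, 0],
    [0, -4.5, 0, 0, 0],
    [0, -4.5, 0, 0, 0],
    [0, -4.5, 0, 0, 0],
    [-0.2, -4, 0, 0, 0],
    [-0.2, -2.4, 0, 0, 0],
    [0, 0, -3, 0, 0],
    [0, 0, -4, 0, 0],
  ],
)

```text
time: 9.0
tool_pos: [451.9, -35.9, 215.6]
tool_rot: [0.717, 0.697, 0.002, 0.001]
ft_force: [-0.1, 1.9, -0.8]
opening: -0.2
finger_force: 0.0
```

Request:
send_rows(
  targets=[
    [0, 0, -4, 0, 0],
    [0, 0, -4, 0, 0],
    [0, 0, -3, 0, 0],
    [0, 0, 0, 0, 0],
    [0, 0, 0, 0, 0],
  ],
)

```text
time: 9.5
tool_pos: [450.1, -35.6, 105.1]
tool_rot: [0.716, 0.698, -0.001, -0.0]
ft_force: [-0.0, 0.1, 0.1]
opening: 0.1
finger_force: 0.0
```

```bash
python3 t.py 4; python3 - <<'E'
import cv2,numpy as np
a=cv2.imread('pics/top4.png');b=cv2.imread('pics/side4.png')
o=np.zeros((600,800,3),np.uint8)
o[:330,:800]=cv2.resize(a[165:264,90:330],(800,330),interpolation=2)
o[335:600,:318]=cv2.resize(b[150:360,180:432],(318,265),interpolation=2);o[335:600,330:730]=cv2.resize(b[150:256,200:360],(400,265),interpolation=2)
cv2.imwrite('pics/c4.png',o)
E
```

```text
t.py:14: RuntimeWarning: Mean of empty slice.
  q=orange(f);qc=toC(q);print(c,'orange',len(q),qc.mean(0),qc.min(0),qc.max(0))
  ret = um.true_divide(
Traceback (most recent call last):
  File "t.py", line 14, in <module>
    q=orange(f);qc=toC(q);print(c,'orange',len(q),qc.mean(0),qc.min(0),qc.max(0))
                                                             ~~~~~~^^^
ValueError: zero-size array to reduction operation minimum which has no identity
[ WARN:0@0.021] global loadsave.cpp:275 findDecoder imread_('pics/side4.png'): can't open/read file: check file path/integrity
Traceback (most recent call last):
TypeError: 'NoneType' object is not subscriptable
```

```bash
cat > v.py <<'E'
from h import *
import sys
n=sys.argv[1];o=np.zeros((600,800,3),np.uint8)
a=grab_frame('top')['img'][:,:,::-1];b=grab_frame('side')['img'][:,:,::-1]
cv2.imwrite(f'pics/top{n}.png',a);cv2.imwrite(f'pics/side{n}.png',b)
o[:330,:800]=cv2.resize(a[165:264,90:330],(800,330),interpolation=2)
o[335:600,:318]=cv2.resize(b[150:360,180:432],(318,265),interpolation=2);o[335:600,330:730]=cv2.resize(b[160:266,200:360],(400,265),interpolation=2)
cv2.imwrite(f'pics/c{n}.png',o)
E
python3 v.py 4
```

```text
(no output)
```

View pics/c4.png

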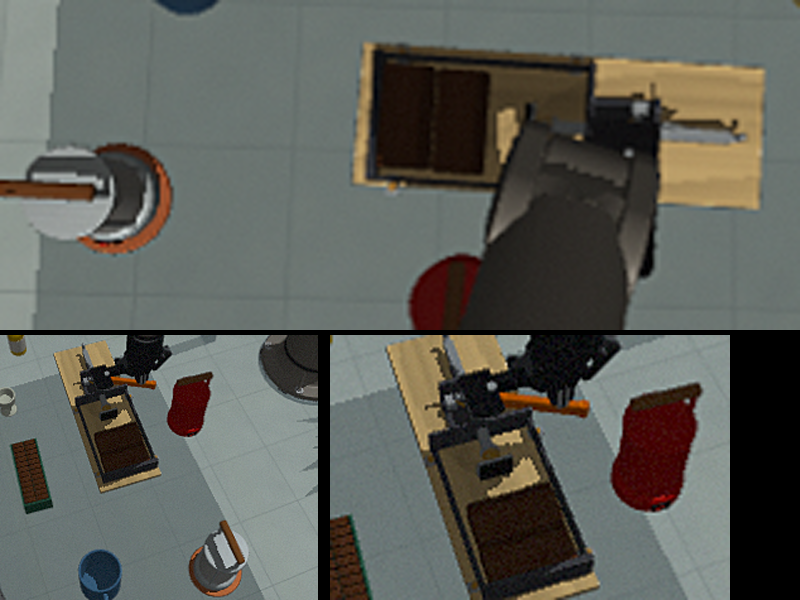

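Request:
send_rows(
  targets=[
    [0, 0, -2, 0, 0],
    [0, 0, -3, 0, 0],
    [0, 0, -1.5, 0, 0],
    [0, 0, -0.4, 0, 0],
    [0, 0, 0, 0, 0],
    [0, 0, 0, 0, 0],
  ],
)

```text
time: 10.25
tool_pos: [450.9, -35.3, 37.0]
tool_rot: [0.716, 0.698, 0.001, 0.001]
ft_force: [0.5, -0.7, 0.3]
opening: 0.4
finger_force: 0.0
```

Request:
send_rows(
  targets=[
    [0, -0.5, 0, 0, 0],
    [0, -0.5, 0, 0, 0],
    [0, 0, 0, 0, 0],
  ],
)

```text
time: 10.55
tool_pos: [450.1, -46.3, 36.3]
tool_rot: [0.717, 0.697, 0.0, 0.0]
ft_force: [-0.8, -0.7, -0.7]
opening: 0.3
finger_force: 0.0
```

Request:
send_rows(
  targets=[
    [0, -0.3, 0, 0, 0],
    [0, -0.3, 0, 0, 0],
    [0, 0, 0, 0, 0],
  ],
)

```text
time: 10.85
tool_pos: [449.8, -51.9, 35.8]
tool_rot: [0.716, 0.698, -0.0, 0.0]
ft_force: [0.4, -0.6, -0.9]
opening: 0.1
finger_force: 0.0
```

Request:
send_rows(
  targets=[
    [0, -0.3, 0, 0, 0],
    [0, -0.3, 0, 0, 0],
    [0, 0, 0, 0, 0],
  ],
)

```text
time: 11.15
tool_pos: [449.6, -57.2, 35.7]
tool_rot: [0.716, 0.698, -0.0, -0.0]
ft_force: [-0.1, 3.2, 0.7]
opening: -0.0
finger_force: 1.1
```

Request:
send_rows(
  targets=[
    [0, -0.7, 0, 0, 0],
    [0, -0.7, 0, 0, 0],
    [0, 0, 0, 0, 0],
  ],
)

```text
time: 11.45
tool_pos: [449.2, -71.5, 35.6]
tool_rot: [0.716, 0.698, -0.0, -0.001]
ft_force: [-0.2, 3.1, -1.4]
opening: -0.1
finger_force: 1.3
```

Request:
send_rows(
  targets=[
    [0, -0.5, 0, 0, 0],
    [0, -0.4, 0, 0, 0],
    [0, 0, 0, 0, 0],
  ],
)

```text
time: 11.75
tool_pos: [448.9, -79.9, 35.6]
tool_rot: [0.716, 0.698, -0.0, -0.001]
ft_force: [-1.8, 4.3, 0.9]
opening: 0.3
finger_force: 1.7
```

Request:
send_rows(
  targets=[
    [0, -0.2, 0, 0, 0],
    [0, -0.1, 0, 0, 0],
    [0, 0, 0, 0, 0],
  ],
)

```text
time: 12.05
tool_pos: [448.9, -82.5, 35.5]
tool_rot: [0.716, 0.698, -0.0, -0.001]
ft_force: [-3.1, 4.6, 1.0]
opening: -0.0
finger_force: 2.1
```

```bash
cat > r.py <<'E'
from t import *
def rect(f,z,x0,x1,y0,y1,s=.5):
    xs=np.arange(x0,x1,s);ys=np.arange(y0,y1,s);m=np.array([[proj(f,[*toW(np.array([x,y])),z]) for y in ys] for x in xs],np.float32)
    return cv2.remap(f['img'],m[...,0],m[...,1],cv2.INTER_CUBIC)
if __name__=='__main__':
    n=sys.argv[1]
    s=grab_frame('side');t=grab_frame('top');save(s,f'side{n}.png');save(t,f'top{n}.png')
    A=rect(s,42,-70,70,-40,200,.5);B=rect(t,36,-20,20,-240,-90,.5)
    o=np.zeros((600,800,3),np.uint8);o[:280,:480]=A[:,:,::-1];o[300:380,:300]=B[:,:,::-1]
    o[390:510,:640]=cv2.resize(A[80:200,80:240],(640,480))[::4,:,::-1] if 0 else cv2.resize(A[100:180,60:380],(640,120))[:,:,::-1]
    cv2.imwrite(f'pics/r{n}.png',o);np.save(f'A{n}.npy',A);np.save(f'B{n}.npy',B)
    g=A[110:170].mean((0,2));print('side z42 profile y from 0:',g[80:440:4].round().astype(int))
    g=B[25:55].mean((0,2));print('top rod profile y from -240:',g[::4].round().astype(int))
E
python3 r.py 5
```

```text
side z42 profile y from 0: [ 87  86  82  83  98 117 124 119 105  93  89  91  91  87  89  89  79  66
  43  18   8   7   9   9  10  10   9  13  35  59  66  67  60  36  16  13
  16  16  18  20  21  20  20  20  19  22  23  22  21  19  20  22  21  19
  18  16  20  22  20  17  15  16  13  13  19  26  29  26  28  30  28  34
  45  48  45  43  42  44  44  44  44  44  41  44  54  57  60  52  25  17]
top rod profile y from -240: [113 114 114 114 114 114 114 114 114 114 114 113 114 114 114 114 113 109
 118 133 143 146 141 140 140 140 140 141 140 140 140 140 140 141 140 137
 128 116 106 108 119 125 130 131 131 130 129 126 125 126 129 131 132 131
 130 129 128 130 131 130 126 124 125 127 131 136 132 120  74  26   9   9
  13  16  16]
```

View pics/r5.png

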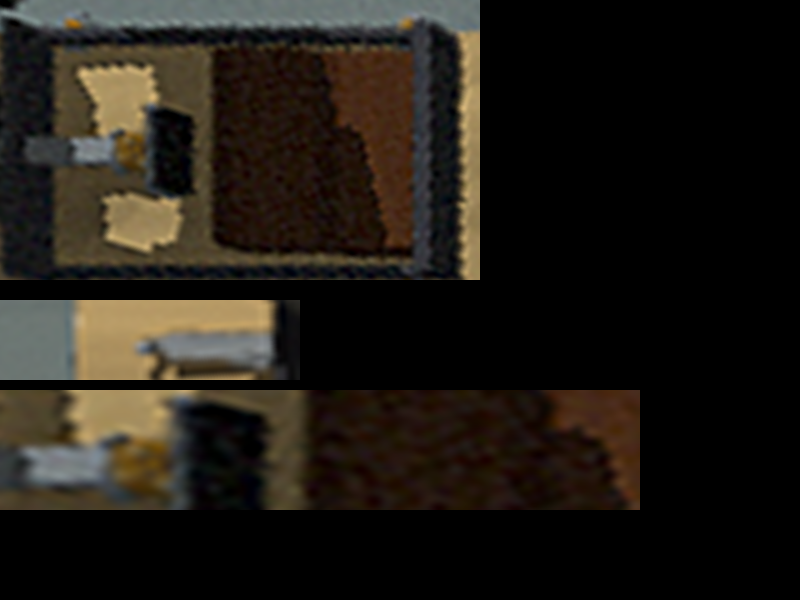

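Request:
send_rows(
  targets=[
    [0, 1.6, 0, 0, 0],
    [0, 1.8, 0, 0, 0],
    [0, 0, 0, 0, 0],
    [0, 0, 0, 0, 0],
    [0, -0.6, 0, 0, 0],
    [0, -0.6, 0, 0, 0],
    [0, -0.6, 0, 0, 0],
    [0, -0.6, 0, 0, 0],
    [0, -0.5, 0, 0, 0],
    [0, -0.5, 0, 0, 0],
    [0, 0, 0, 0, 0],
  ],
)

```text
time: 13.25
tool_pos: [448.5, -84.1, 35.5]
tool_rot: [0.717, 0.697, -0.001, -0.001]
ft_force: [-2.3, 4.1, 0.7]
opening: -0.1
finger_force: 1.6
```

```bash
python3 r.py 6
```

```text
side z42 profile y from 0: [ 86  86  82  83 103 120 120 118 117 118 117 116 119 122 110  89  78  74
  75  76  66  53  49  59  59  35  13   6   7   8   7  11  12  12  14  15
  16  18  19  20  21  21  21  19  19  22  24  23  20  19  20  20  19  21
  22  19  21  23  19  17  17  17  15  14  20  27  28  24  24  28  31  38
  46  46  45  44  43  43  45  46  44  42  41  46  56  57  59  50  23  19]
top rod profile y from -240: [114 114 114 114 114 114 114 114 114 114 114 114 114 114 114 114 112 109
 118 133 143 146 141 140 140 141 140 140 141 141 141 140 140 140 140 140
 140 140 141 141 139 138 131 121 106 100 108 120 128 132 133 132 132 132
 130 129 128 130 131 129 126 124 124 126 130 136 131 119  73  25   9   9
  14  16  15]
```

Request:
send_rows(
  targets=[
    [0, 1.6, 0, 0, 0],
    [0, 1.8, 0, 0, 0],
    [0, 0, 0, 0, 0],
    [0, 0, 0, 0, 0],
    [0, -0.6, 0, 0, 0],
    [0, -0.6, 0, 0, 0],
    [0, -0.6, 0, 0, 0],
    [0, -0.6, 0, 0, 0],
    [0, -0.5, 0, 0, 0],
    [0, -0.4, 0, 0, 0],
    [0, 0, 0, 0, 0],
  ],
)

```text
time: 14.45
tool_pos: [448.4, -82.8, 35.5]
tool_rot: [0.717, 0.697, -0.001, -0.001]
ft_force: [-2.6, 4.6, 0.5]
opening: 0.1
finger_force: 1.9
```

```bash
python3 r.py 7
```

```text
side z42 profile y from 0: [ 85  84  81  81  96 115 119 119 118 118 116 115 115 115 118 119 110 101
  95  88  72  56  51  49  50  50  50  49  57  64  45  17   8   9  12  16
  18  15  13  14  18  22  23  23  19  20  23  23  20  20  20  20  19  19
  22  22  19  22  24  16  13  15  15  14  18  26  28  27  28  29  27  36
  47  47  45  44  42  42  43  44  43  44  43  45  55  58  59  49  24  18]
top rod profile y from -240: [114 115 115 114 114 114 114 114 114 114 114 114 115 114 113 114 113 109
 118 133 143 145 140 140 140 140 141 141 140 140 140 141 140 141 141 140
 140 140 141 141 141 140 140 141 137 134 137 142 141 118  99 102 115 128
 130 129 129 130 131 130 127 124 124 127 130 136 132 119  74  25  10   9
  13  15  15]
```

View pics/r7.png

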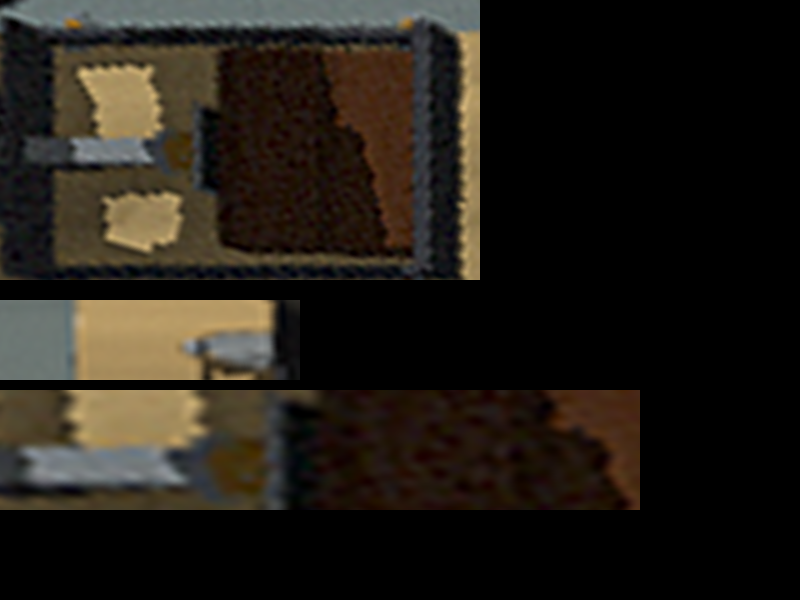

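Request:
send_rows(
  targets=[
    [0, 1.6, 0, 0, 0],
    [0, 1.7, 0, 0, 0],
    [0, 0, 0, 0, 0],
    [0, 0, 0, 0, 0],
    [0, -0.7, 0, 0, 0],
    [0, -0.6, 0, 0, 0],
    [0, 0, 0, 0, 0],
  ],
)

```text
time: 15.25
tool_pos: [449.6, -63.7, 35.8]
tool_rot: [0.717, 0.697, -0.0, -0.0]
ft_force: [-0.2, 2.2, -0.6]
opening: -0.3
finger_force: 0.9
```

Request:
send_rows(
  targets=[
    [0, -0.2, 0, 0, 0],
    [0, -0.2, 0, 0, 0],
    [0, 0, 0, 0, 0],
  ],
)

```text
time: 15.55
tool_pos: [449.3, -65.8, 35.7]
tool_rot: [0.716, 0.698, -0.0, -0.001]
ft_force: [-2.3, 4.5, 0.6]
opening: 0.3
finger_force: 2.0
```

Request:
send_rows(
  targets=[
    [0, -0.2, 0, 0, 0],
    [0, -0.2, 0, 0, 0],
    [0, 0, 0, 0, 0],
  ],
)

```text
time: 15.85
tool_pos: [448.8, -69.1, 35.6]
tool_rot: [0.716, 0.698, -0.0, -0.002]
ft_force: [-2.1, 6.9, 1.7]
opening: 0.0
finger_force: 2.9
```

Request:
send_rows(
  targets=[
    [0, -0.2, 0, 0, 0],
    [0, -0.1, 0, 0, 0],
    [0, 0, 0, 0, 0],
  ],
)

```text
time: 16.15
tool_pos: [448.4, -71.5, 35.5]
tool_rot: [0.716, 0.698, -0.0, -0.002]
ft_force: [-3.7, 9.4, 3.6]
opening: 0.1
finger_force: 3.6
```

```bash
python3 r.py 8;python3 -c "
from h import *
print(state()['ft_force'],state()['tool_pos'])"
```

```text
side z42 profile y from 0: [ 58  57  55  54  63  79  84  80  77  94 117 121 117 116 116 118 120 122
 111  95  89  91  83  65  53  48  47  47  55  65  51  22   7   8  11  16
  18  14  15  17  19  19  18  18  21  22  22  24  23  22  21  20  19  19
  19  20  18  20  23  20  15  13  15  16  14  16  22  26  25  23  24  26
  30  34  42  47  46  45  44  45  45  44  42  46  56  58  61  52  25  20]
top rod profile y from -240: [114 114 113 113 114 114 114 114 114 114 114 114 114 114 114 114 112 109
 118 133 143 145 141 140 140 141 141 140 140 140 140 140 140 140 140 140
 140 140 140 140 140 140 140 140 140 140 140 140 139 137 126 111 103 108
 123 131 129 131 131 130 127 124 124 127 130 135 131 119  74  25   9   9
  15  16  16]
[-2.4349913   7.9736777   4.15867316] [448.39884442 -71.48934826  35.48772502]
```

```bash
cat > k.py <<'E'
import numpy as np,sys
from scipy.ndimage import gaussian_filter1d as gf
def edge(g,lo,hi,lev):  # falling crossing of lev
    for i in range(lo,hi):
        if g[i]>=lev>g[i+1]: return i+(g[i]-lev)/(g[i]-g[i+1])
    return np.nan
ns=sys.argv[1:];A={n:np.load(f'A{n}.npy').astype(float) for n in ns};B={n:np.load(f'B{n}.npy').astype(float) for n in ns}
def shift(p,q,lo,hi):
    x=np.arange(len(p));w=np.arange(lo,hi);best=[]
    ss=np.arange(-40,40,.2)
    c=[((np.interp(w+s,x,q)-p[w])**2).mean() for s in ss];i=int(np.argmin(c));return ss[i]*.5,round(c[i],1)
r=ns[0]
for n in ns:
    gB=lambda M:M[20:60].mean((0,2));
    rod=lambda M:(M[135:165,:,2]-M[135:165,:,0]).mean(0) # blue-red: gold vs grey
    top=gB(B[n])
    # tail: column gradient of rod tail
    d=B[n][30:50].mean((0,2))
    print(n,'tail shift',shift(gB(B[r]),gB(B[n]),70,110) if n!=r else 0)
    g=gf(rod(A[n]),1);print('  b-r rod rows y0..:',[int(v) for v in g[110:220:4]])
    print('  flank L y40..90',[int(v) for v in A[n][112:128,160:260:4].mean((0,2))])
    print('  flank R y40..90',[int(v) for v in A[n][172:184,160:260:4].mean((0,2))])
    print('  joint y105..135',[int(v) for v in A[n][60:130,290:350:3].mean((0,2))])
    print('  jaw y155..180',[int(v) for v in A[n][60:220,380:440:3].mean((0,2))])
E
python3 k.py 6 7 8
```

```text
6 tail shift 0
  b-r rod rows y0..: [0, 1, 0, 3, 4, 6, 10, 7, -9, -28, -42, -49, -48, -49, -47, -24, 1, 8, 3, 0, 0, 0, 1, 1, 2, -3, -16, -23]
  flank L y40..90 [94, 59, 52, 60, 57, 35, 12, 4, 6, 6, 4, 6, 11, 15, 12, 10, 19, 21, 21, 20, 20, 21, 16, 13, 14]
  flank R y40..90 [53, 52, 50, 58, 65, 43, 17, 7, 9, 10, 6, 4, 5, 11, 21, 22, 17, 18, 20, 21, 20, 20, 19, 18, 20]
  joint y105..135 [19, 20, 21, 19, 20, 22, 21, 20, 19, 17, 15, 16, 20, 24, 28, 31, 36, 42, 43, 41]
  jaw y155..180 [44, 44, 43, 44, 44, 43, 43, 43, 43, 42, 42, 48, 55, 57, 57, 58, 49, 29, 18, 19]
7 tail shift (np.float64(2.8421709430404007e-13), np.float64(0.1))
  b-r rod rows y0..: [0, 0, 1, 4, 5, 4, 3, 1, 0, 0, 0, 1, 10, 3, -23, -44, -49, -47, -47, -53, -41, -7, 6, 5, 7, 4, 0, -9]
  flank L y40..90 [91, 59, 55, 58, 62, 64, 64, 63, 65, 62, 41, 17, 6, 5, 10, 14, 17, 16, 14, 15, 20, 24, 23, 19, 17]
  flank R y40..90 [54, 54, 56, 58, 59, 62, 61, 52, 55, 71, 51, 13, 1, 8, 12, 12, 16, 15, 14, 18, 18, 16, 16, 19, 21]
  joint y105..135 [19, 20, 19, 19, 19, 18, 19, 21, 20, 17, 16, 16, 17, 21, 25, 30, 36, 41, 44, 44]
  jaw y155..180 [44, 44, 43, 42, 43, 44, 44, 43, 42, 42, 42, 47, 54, 56, 57, 59, 50, 29, 17, 20]
8 tail shift (np.float64(2.8421709430404007e-13), np.float64(0.1))
  b-r rod rows y0..: [5, 4, 0, 2, 4, 3, 4, 2, 0, 1, 0, -1, 0, 3, 10, 5, -20, -41, -51, -53, -40, -8, 10, 6, 2, 3, 0, -11]
  flank L y40..90 [132, 143, 129, 84, 58, 58, 58, 57, 60, 63, 48, 21, 6, 6, 7, 11, 15, 17, 17, 12, 15, 20, 15, 13, 21]
  flank R y40..90 [51, 54, 57, 58, 58, 60, 61, 57, 61, 69, 49, 19, 11, 9, 7, 14, 20, 20, 17, 14, 20, 24, 22, 20, 21]
  joint y105..135 [18, 18, 20, 20, 20, 20, 20, 21, 20, 17, 14, 13, 12, 12, 15, 20, 25, 32, 38, 41]
  jaw y155..180 [37, 38, 39, 41, 43, 45, 45, 44, 43, 42, 43, 48, 55, 57, 58, 60, 50, 29, 17, 19]
```

Request:
send_rows(
  targets=[
    [0, -0.2, 0, 0, 0],
    [0, -0.1, 0, 0, 0],
    [0, 0, 0, 0, 0],
    [0, 0, 0, 0, 0],
  ],
)

```text
time: 16.65
tool_pos: [448.0, -74.0, 35.4]
tool_rot: [0.716, 0.699, -0.0, -0.003]
ft_force: [-5.3, 9.7, 4.2]
opening: -0.1
finger_force: 4.3
```

```bash
python3 r.py 9 >/dev/null;python3 k.py 6 9 | tail -6; python3 -c "
from h import *
print(state()['ft_force'],state()['tool_pos'])"
```

```text
9 tail shift (np.float64(2.8421709430404007e-13), np.float64(0.1))
  b-r rod rows y0..: [3, 2, 1, 4, 5, 4, 4, 1, 0, 1, 0, -1, 0, 2, 5, 9, -3, -29, -49, -59, -45, -8, 9, 5, 3, 0, -4, -11]
  flank L y40..90 [140, 129, 93, 65, 61, 61, 58, 59, 64, 66, 47, 15, 3, 5, 11, 15, 18, 19, 14, 9, 13, 21, 22, 22, 23]
  flank R y40..90 [58, 56, 52, 53, 56, 58, 60, 56, 60, 69, 48, 14, 4, 5, 8, 16, 21, 18, 13, 17, 22, 19, 18, 20, 18]
  joint y105..135 [18, 19, 20, 20, 19, 19, 22, 23, 21, 16, 16, 17, 16, 15, 15, 17, 26, 37, 44, 44]
  jaw y155..180 [39, 40, 41, 42, 43, 44, 44, 43, 42, 42, 43, 48, 54, 57, 58, 59, 49, 29, 16, 18]
[-3.79867119  9.11796628  4.37482373] [447.99931292 -74.00796213  35.42197257]
```

Request:
send_rows(
  targets=[
    [0, -0.1, 0, 0, 0],
    [0, 0, 0, 0, 0],
    [0, 0, 0, 0, 0],
    [0, 0, 0, 0, 0],
  ],
)

```text
time: 17.15
tool_pos: [447.8, -74.8, 35.4]
tool_rot: [0.715, 0.699, -0.0, -0.003]
ft_force: [-4.3, 10.3, 4.0]
opening: 0.3
finger_force: 4.6
```

```bash
python3 r.py 10 |tail -5;python3 k.py 6 10 | tail -6; python3 -c "
from h import *
print(state()['ft_force'],state()['tool_pos'])"; python3 - <<'E'
import numpy as np
from scipy.ndimage import gaussian_filter1d as gf
for n in(6,7,8,9,10):
    B=np.load(f'B{n}.npy').astype(float);g=gf(B[25:55].mean((0,2)),1.5)[120:240]
    i=g.argmin();a,b,c=g[i-2],g[i],g[i+2];print(n,'tail min y',-240+(120+i+2*.5*(a-c)/(a-2*b+c))/2)
E
cat > j.py <<'E'
E
python3 - <<'E'
import cv2,numpy as np
a=cv2.imread('pics/r10.png')[:280,:480];b=cv2.imread('pics/side10.png');o=np.zeros((600,800,3),np.uint8)
o[:280,:480]=a;o[290:590,:360]=cv2.resize(b[150:360,180:432],(360,300),interpolation=2)
t=cv2.imread('pics/top10.png');o[290:590,370:790]=cv2.resize(t[110:285,90:335],(420,300),interpolation=2)
cv2.imwrite('pics/c10.png',o)
E
```

```text
top rod profile y from -240: [114 114 114 114 115 114 114 114 114 114 114 114 114 114 114 114 112 108
 118 133 143 145 140 139 140 140 140 141 141 140 140 139 140 140 141 141
 140 140 140 140 140 140 140 140 140 140 141 139 135 134 132 129 116 106
 112 123 129 131 130 129 127 124 124 127 130 135 132 120  74  25   9   9
  13  15  16]
10 tail shift (np.float64(2.8421709430404007e-13), np.float64(0.1))
  b-r rod rows y0..: [6, 4, 2, 4, 4, 3, 4, 1, 0, 1, 0, -1, 1, 2, 2, 8, 2, -21, -44, -55, -39, -6, 9, 6, 1, 0, -2, -9]
  flank L y40..90 [140, 130, 94, 65, 58, 62, 62, 58, 62, 66, 47, 16, 3, 4, 6, 12, 20, 18, 15, 16, 17, 18, 20, 20, 18]
  flank R y40..90 [51, 52, 57, 58, 56, 58, 62, 58, 60, 69, 50, 15, 0, 0, 10, 18, 13, 19, 23, 19, 22, 20, 14, 16, 21]
  joint y105..135 [20, 20, 19, 18, 19, 20, 21, 21, 19, 16, 16, 17, 15, 15, 17, 22, 30, 38, 43, 43]
  jaw y155..180 [40, 42, 43, 44, 44, 44, 43, 42, 42, 42, 43, 48, 55, 57, 57, 59, 50, 30, 19, 20]
[-4.02301118 10.1883384   4.2754821 ] [447.85450282 -74.80195193  35.39020696]
6 tail min y -150.19344295555004
7 tail min y -139.22760354488815
8 tail min y -135.79923898372283
9 tail min y -133.91820645446057
10 tail min y -133.81723031712698
```

View pics/c10.png

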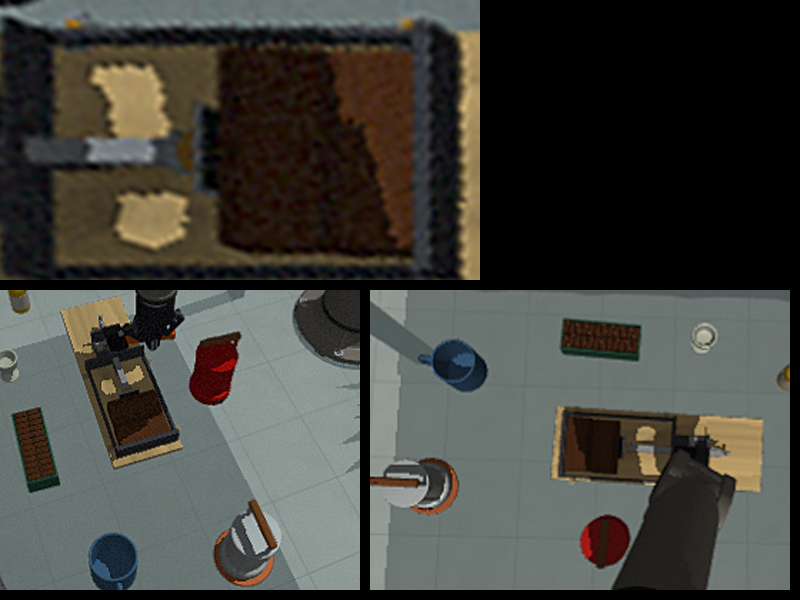

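```bash
python3 -c "
from h import *
print(job_done())"
```

```text
the job is handed in; nothing more can be done
None
```

The lamp is standing upright on the copper coaster, the stand is clamped shut, and the arm is still holding the trigger squeezed; I handed the job in at about 17 s. The camera pictures put the pad's spring at about 6 mm of its 12 mm; the push force suggested nearer 8 mm, still short of right home.

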